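# Rinse two paint pots at the pump and box them

## Task

Give the two paint pots standing in the steel drip tray a rinse: with both still in the tray, push the sprung cap of the clamped pump bottle all the way down without forcing it, and let it spring back up. Then collect those two pots from the tray and stand them upright on the floor of the open blue palette box, which stays flat on the bench. Do not tip the pots over, press the pump again once a pot has left the tray, or disturb the two spare pots, the glass magnifier and the clip stand.

Things in the scene. Friction and masses are not known exactly. Their poses are not given: they have to be found in the camera images.
- station: rinse station, fixed: steel drip tray (110 x 210 mm) in front, white pump bottle (64 mm across) clamped upright on a dark base behind. Origin on the bench between them; +x runs from tray to bottle, y along the tray, z up. Bottle axis at x = +60 mm, tray centre at x = -85 mm; neck collar ends at 134 mm. At the tray keep a wide gripper along y, clear of the bottle
- tray (a point): centre of the drip tray's floor, 6 mm above the bench, axes as the station's; inside 104 mm (x) by 204 mm (y), rim 16 mm above the bench, 3 mm thick
- cap_top (a point): centre of the flat top of the pump cap, a grey disc 32 mm across and 16 mm thick; 163 mm above the bench when up; moves with the cap. A spout 10 mm thick sticks out of the cap's side to 50 mm from its axis towards the tray, its centre 9 mm below the top
- cap (a joint): travel of the pump cap straight down: 0 when up, 0.010 m fully down; sprung, needs about 2 N to start and 6 N fully down, returns by itself
- pot1: one of the two pots in the tray: capped paint pot, white with a grey cap, 34 mm across, 50 mm tall, about 60 g; origin at the centre of its underside, z up
- pot2: the other pot in the tray: capped paint pot, white with a grey cap, 34 mm across, 50 mm tall, about 60 g; origin at the centre of its underside, z up
- box: open blue plastic palette box, loose, 170 mm (x) by 230 mm (y), 35 mm tall, walls and floor 4 mm, 400 g; origin at the centre of its underside, z up
- box_in (a point): centre of the box's inner floor, 4 mm above the bench, axes as the box's
- pot3: spare pot standing on the bare bench beyond the work (leave alone): capped paint pot, white with a grey cap, 34 mm across, 50 mm tall, about 60 g; origin at the centre of its underside, z up
- pot4: the other spare pot on the bare bench (leave alone): capped paint pot, white with a grey cap, 34 mm across, 50 mm tall, about 60 g; origin at the centre of its underside, z up
- magnifier: domed solid glass paperweight magnifier, 80 mm across, 35 mm high (leave alone); origin at the centre of its underside
- clip_stand: crocodile clip on a steel rod on a round foot 70 mm across, 128 mm tall (leave alone); origin at the centre of its underside
There are look-alikes about, which are no part of the job. Leave any black or brown look-alike of the pot2 alone. Leave any purple look-alike of the pot1 alone.

How it is judged:
By the outcome, as a careful person would: the job done as asked, in the order asked, and still so for the second after the job is handed in, with the robot touching nothing.
It also fails if it takes over 66 s, if anything falls off the work surface, if the arm or the gripper's body presses on something with over 40 N, if the wrist force passes 120 N, or if a joint passes its speed limit or range.

## Robot

A 7-joint arm with a two-finger parallel gripper is mounted at the origin on the work surface. World frame = base frame: x ahead of the robot, y to its left, z up, the work surface at z = 0. Lengths are in m, angles in rad, forces in N, time in s.
With the tool pointing down it reaches from about 0.425 to 0.925 m from the base axis. Payload 6.8 kg.
Tool frame: the origin (TCP) lies between the finger pads; the fingertips stand 17 mm ahead of it and the grasp point (between the pads) lies 2 mm behind it; x points along the fingers, y is the direction in which the jaws open and shut, and the axes are right-handed (so a half turn about x gives the same grasp; the last joint's range is limited). The gripper opens to 88 mm and grips with 3 to 60 N. Pads are 20 mm wide; open, the fingers measure 115 mm over their backs; the gripper's body (75 mm by 178 mm) begins 61 mm behind the grasp point.
Start: joints at [1.15, 0.477, 0.022, 1.555, -0.011, 1.109, -0.083], TCP at [0.208, -0.642, 0.24] pointing down, gripper open.
Joint ranges: [-2.96, 2.96], [-0.34, 2.1], [-1.41, 1.46], [0.24, 2.44], [-1.37, 4.51], [0.17, 1.92], [-2.96, 2.96]. Speed limits (rad/s): [2.39, 2.39, 3.14, 3.14, 3.14, 3.14, 3.14].

## Interface

Orientations are given as a rotation vector (axis times angle).
In Python, from bench import ctrl, imaging gives the robot as it stands.
- The arm moves only by the tool play_rows, never from a script. Its argument "motion" is a list of rows, each a list of 2 entries, a list of its own where there are three numbers: the shift along the tool's x, y, z in m, then the turn, a rotation vector about the tool's x, y, z in units of 6 degrees (1.0 is 6 degrees). A call has 1 to 20 rows; each row is the pose to reach, as a shift and turn from the pose measured when the call began, along the tool's axes at that moment; what a row does not reach only later rows make up. A row lasts 1/8 s, in which the tool goes at most 62.5 mm and 10.7 degrees, less where a joint would pass 70% of its speed; a pose out of reach is approached as far as the arm can. A call with a gripper value outside its range is refused whole. "jaw" is the finger opening in m, from 0 to 0.0878, set as the call begins (left out, the last holds). The fingers move at their own pace and stop on an object; "squeeze" is the grip in N (left out, the last holds). Time passes only in rows, so rows that repeat a pose let the fingers close. It gives the time, the measured TCP pose, the force and the opening at its end, in the units of the state.
- ctrl.observe(): the state, without advancing time (a new reading comes with each control period).
- imaging.get_image(name): name is "side" or "top"; returns a dict with "pixels" (480x640x3 uint8, red, green, blue), "fx", "fy", "cx", "cy" (pixels), "R" (3x3) and "t" (3): a world point X has camera coordinates R X + t. Camera axes: x right, y down, z forward; pixel columns grow to the right and rows downward; lengths in m; the calibration is good to about 2 mm. A picture is of the moment at which its call begins. There is no depth.
- ctrl.sign_off(): hands the job in, once; it reports no verdict.
The state is a dict: "time": time; "joint_pos": joint angles; "joint_vel": joint speeds; "effort": joint torques, N m; "tool_pos": TCP position; "tool_rot": TCP orientation; "wrist_force": force on the tool from outside, world axes, zero at the start; "ft_torque": the same for the moment, N m; "width": finger opening in m.
Only numpy, scipy, OpenCV 4.12 (cv2) and the standard library are available. Lean on these libraries where they do the work, as an engineer would, in place of code of your own. Each camera call takes 0.05 s, during which the arm holds its last target.

## Working session

There is one attempt and no reset: what is moved stays moved. The work goes in short steps, Python scripts to look and compute and a tool call to move; the robot and the scene stay as the last step left them, time stands still between calls to the robot, and variables do not carry over. Pictures are saved under pics/ and viewed, and the job is handed in when it is done.

Besides the shell and the picture viewer there is one more tool, called after ">>>" as name([rows], argument=value, ...), one row to a line, values as JSON. play_rows: Moves the arm, as the interface text tells. Its arguments: {"type":"object","properties":{"motion":{"type":"array","items":{"type":"array"}},"jaw":{"type":"number"},"squeeze":{"type":"number"}},"required":["motion"]}

```bash
ls; mkdir -p pics
python3 - <<'E'
from bench import ctrl, imaging
import cv2, pickle
print(ctrl.observe())
for n in("side","top"):
    d=imaging.get_image(n); cv2.imwrite(f"pics/{n}0.png",d["pixels"][:,:,::-1]); pickle.dump(d,open(f"{n}0.pkl","wb"))
    print(n,{k:d[k] for k in d if k!="pixels"})
E
```

```text
pics
{'time': 0.0, 'joint_pos': array([ 1.14990542,  0.47775101,  0.02235382,  1.55645434, -0.01149344,
        1.10928052, -0.08305488]), 'joint_vel': array([ 0.00199013,  0.00113488, -0.00111185,  0.00137502,  0.00194004,
       -0.00189424, -0.00079976]), 'effort': array([ 1.02001507e-04, -5.82842124e+01,  1.53415415e+00, -2.72605956e+01,
       -5.45527786e-02,  1.70106709e-02,  1.95416364e-04]), 'tool_pos': array([ 0.20750975, -0.64171287,  0.23871366]), 'tool_rot': array([ 2.0529015 ,  0.32561905, -2.05376229]), 'wrist_force': array([-0.39646307, -0.56193437,  0.24551545]), 'ft_torque': array([-0.00983335,  0.00626532,  0.00262793]), 'width': 0.087816101703455}
side {'fx': 562.7836001249525, 'fy': 562.7836001249525, 'cx': 316.2814096345062, 'cy': 237.22062470528584, 'R': array([[-0.95867067, -0.28379006, -0.02034058],
       [-0.13275448,  0.50939764, -0.85022955],
       [ 0.25164814, -0.81238984, -0.52601898]]), 't': array([0.53439551, 0.19114304, 1.21454472])}
top {'fx': 521.4030695480031, 'fy': 521.4030695480031, 'cx': 320.9588320199395, 'cy': 248.1830482147155, 'R': array([[-0.02831911, -0.99951292,  0.01311293],
       [-0.98781429,  0.02597443, -0.1534544 ],
       [ 0.15303905, -0.01729883, -0.98806872]]), 't': array([-0.00678545,  0.58147048,  1.40312084])}
```

View pics/side0.png

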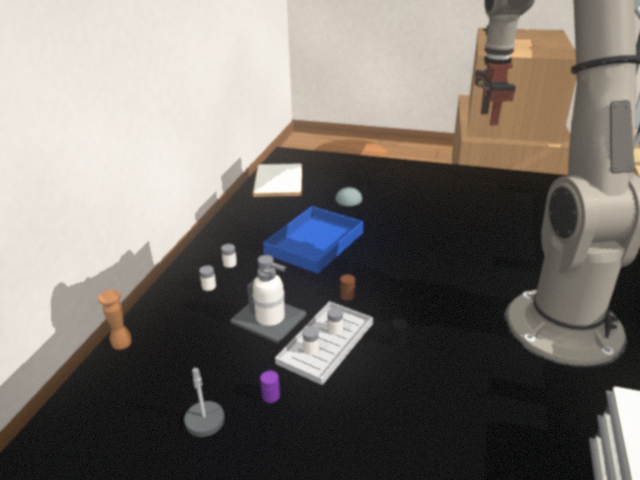

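View pics/top0.png

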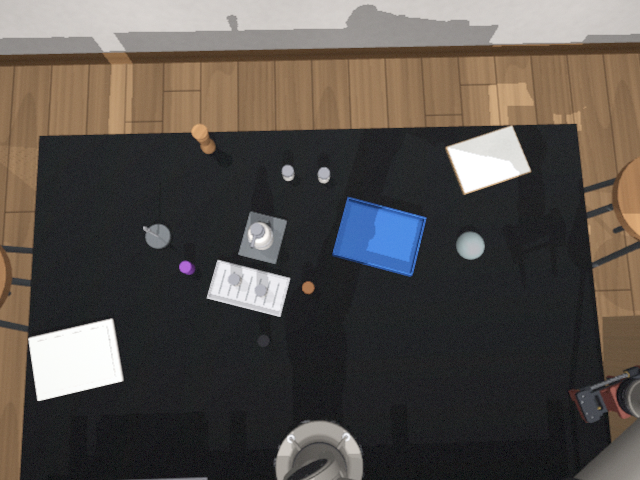

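The tray, with two white pots, is at about top (248,288). The pump is at (260,235), the box at (380,237), the spares at (288,173) and (324,175), a brown look-alike at (308,288), a black one at (263,341) and a purple one at (187,267). I'll enlarge both views.

Run:
```python
import cv2
t=cv2.imread("pics/top0.png");s=cv2.imread("pics/side0.png")
cv2.imwrite("pics/t1.png",cv2.resize(t[200:350,190:350],None,fx=5,fy=5,interpolation=cv2.INTER_CUBIC)[:600])
cv2.imwrite("pics/t1b.png",cv2.resize(t[190:290,325:435],None,fx=6,fy=6,interpolation=cv2.INTER_CUBIC))
cv2.imwrite("pics/s1.png",cv2.resize(s[240:390,220:400],None,fx=4,fy=4,interpolation=cv2.INTER_CUBIC))
```

```text
(no output)
```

View pics/t1.png

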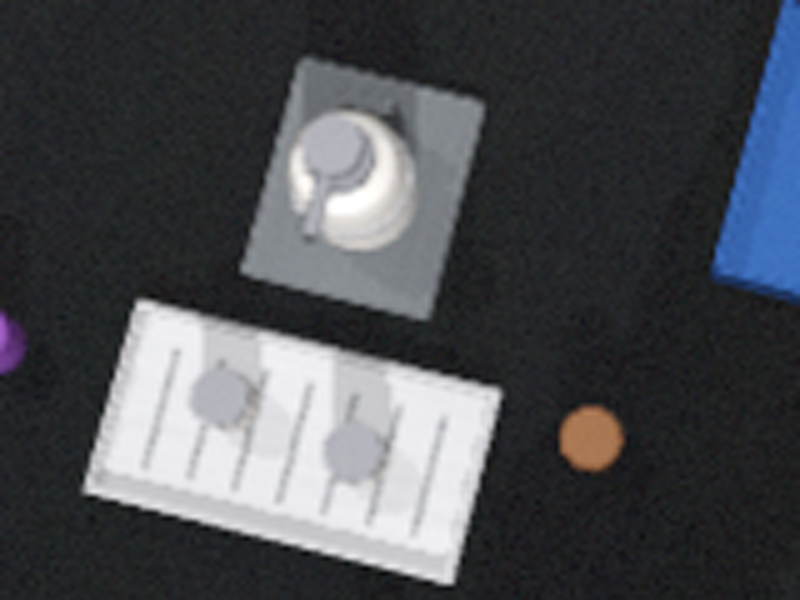

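View pics/t1b.png

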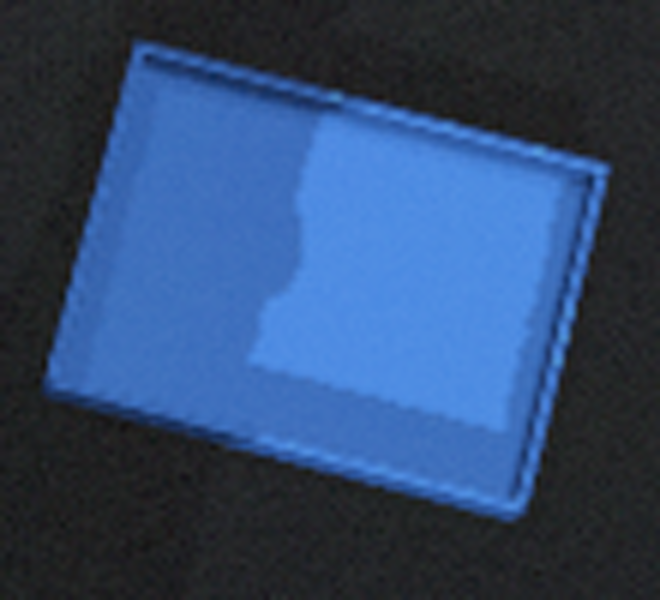

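View pics/s1.png

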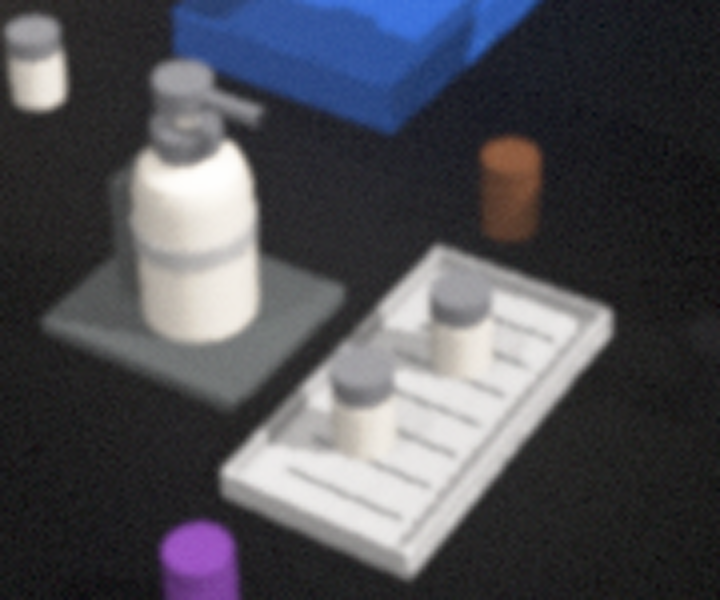

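```bash
cat > h.py <<'E'
import numpy as np,pickle
C={n:pickle.load(open(f"{n}0.pkl","rb")) for n in("top","side")}
def bp(n,u,v,z):
    d=C[n];r=d["R"].T@np.array([(u-d["cx"])/d["fx"],(v-d["cy"])/d["fy"],1]);c=-d["R"].T@d["t"]
    return (c+r*(z-c[2])/r[2])[:2]
def pj(n,X):
    d=C[n];q=d["R"]@np.array(X)+d["t"];return [d["fx"]*q[0]/q[2]+d["cx"],d["fy"]*q[1]/q[2]+d["cy"]]
def crop(n,p,off,k,z): return bp(n,off[0]+(p[0]+.5)/k-.5,off[1]+(p[1]+.5)/k-.5,z)
E
python3 - <<'E'
from h import *
np.set_printoptions(precision=4,suppress=True)
for n in C:print(n,-C[n]["R"].T@C[n]["t"])
T=lambda p,z:crop("top",p,(190,200),5,z);S=lambda p,z:crop("side",p,(220,240),4,z);B=lambda p,z:crop("top",p,(325,190),6,z)
print("potA(left)",T((222,397),.056),S((363,363),.056))
print("potB",T((355,452),.056),S((461,285),.056))
print("cap",T((336,146),.163),S((184,74),.163)); print("spout",T((312,236),.154),S((262,113),.154))
tr=[T(p,.016) for p in((140,300),(502,390),(450,573),(88,488))]
print("tray",tr,sum(tr)/4,[np.linalg.norm(tr[i]-tr[i-1]) for i in range(4)],np.arctan2(*(tr[0]-tr[1])[::-1]))
st=[S(p,.016) for p in((440,245),(612,312),(410,570),(222,478))];print("tray side",sum(st)/4,[np.linalg.norm(st[i]-st[i-1]) for i in range(4)])
b=[B(p,.035) for p in((138,43),(608,165),(522,515),(48,385))]
print("box",b,sum(b)/4,[np.linalg.norm(b[i]-b[i-1]) for i in range(4)],np.arctan2(*(b[0]-b[1])[::-1]))
print("brown",T((591,438),.05),"black",bp("top",263,341,.05))
print("spare",bp("top",288,171,.05),bp("top",324,173,.05))
E
```

```text
top [0.3595 0.0024 1.4757]
side [0.232  1.041  0.8123]
potA(left) [0.5006 0.2168] [0.5041 0.2183]
potB [0.4687 0.1448] [0.4722 0.1459]
cap [0.6173 0.1421] [0.6211 0.1439]
spout [0.5724 0.1558] [0.5749 0.1549]
tray [array([0.5607, 0.2688]), array([0.5043, 0.0661]), array([0.4032, 0.0969]), array([0.4558, 0.2974])] [0.481  0.1823] [np.float64(0.10872046983286665), np.float64(0.21040082110087147), np.float64(0.10571106476242384), np.float64(0.207364201303996)] 1.2996244472265923
tray side [0.4801 0.188 ] [np.float64(0.21563776364118808), np.float64(0.11075661366067233), np.float64(0.21727555458516212), np.float64(0.11281306242143489)]
box [array([ 0.7285, -0.1027]), array([ 0.6638, -0.3223]), array([ 0.4994, -0.2726]), array([ 0.566 , -0.0548])] [ 0.6144 -0.1881] [np.float64(0.1693477193104203), np.float64(0.22898311145645703), np.float64(0.17181729398546658), np.float64(0.22769257693738776)] 1.2845997807875125
brown [0.4733 0.0165] black [0.3319 0.1404]
spare [0.8037 0.0644] [ 0.7954 -0.0373]
```

```bash
cat >> h.py <<'E'
from scipy.spatial.transform import Rotation as Ro
def plan(pos,yaw=None,st=None):
    """target tcp pos; yaw(deg)= direction of tool y in world (mod 180, nearest)"""
    from bench import ctrl
    s=st or ctrl.observe();R0=Ro.from_rotvec(s["tool_rot"]);p=np.array(s["tool_pos"])
    M=R0.as_matrix();cy=np.degrees(np.arctan2(M[1,1],M[0,1]))
    if yaw is None: yaw=cy
    yaw=cy+(yaw-cy+90)%180-90; a=np.radians(yaw)
    x=np.array([0,0,-1.]);y=np.array([np.cos(a),np.sin(a),0]);Rt=np.column_stack([x,y,np.cross(x,y)])
    print("shift",np.round(M.T@(np.array(pos)-p),4),"turn",np.round((R0.inv()*Ro.from_matrix(Rt)).as_rotvec(True)/6,3),"curyaw",round(cy,2),"pos",np.round(p,4),"F",np.round(s["wrist_force"],2),"w",round(s["width"],4),"t",round(s["time"],2))
E
python3 - <<'E'
from h import *
plan((.620,.144,.24),74.5)
E
```

```text
shift [-3.000e-04 -6.207e-01 -6.342e-01] turn [5.571e+00 5.000e-03 1.400e-02] curyaw -72.07 pos [ 0.2076 -0.6418  0.2388] F [-0.05 -0.26  0.03] w 0.0878 t 0.1
```

>>> play_rows([
  [[0, -0.034, -0.035], [-1.36, 0, 0]],
  [[0, -0.069, -0.07], [-2.71, 0, 0]],
  [[0, -0.103, -0.106], [-4.07, 0, 0]],
  [[0, -0.138, -0.141], [-5.43, 0, 0]],
  [[0, -0.172, -0.176], [-6.78, 0, 0]],
  [[0, -0.207, -0.211], [-8.14, 0, 0]],
  [[0, -0.241, -0.247], [-9.5, 0, 0]],
  [[0, -0.276, -0.282], [-10.85, 0, 0]],
  [[0, -0.31, -0.317], [-12.2, 0, 0]],
  [[0, -0.345, -0.352], [-13.57, 0, 0]],
  [[0, -0.379, -0.388], [-14.9, 0, 0]],
  [[0, -0.414, -0.423], [-16.28, 0, 0]],
  [[0, -0.448, -0.458], [-17.64, 0, 0]],
  [[0, -0.483, -0.493], [-19, 0, 0]],
  [[0, -0.517, -0.528], [-20.35, 0, 0]],
  [[0, -0.552, -0.564], [-21.7, 0, 0]],
  [[0, -0.586, -0.599], [-23.1, 0, 0]],
  [[0, -0.621, -0.634], [-24.43, 0, 0]],
  [[0, -0.621, -0.634], [-24.43, 0, 0]],
  [[0, -0.621, -0.634], [-24.43, 0, 0]],
], jaw=0, squeeze=10)

```text
time: 2.6
tool_pos: [0.6193, 0.1434, 0.239]
tool_rot: [0.214, 1.562, -0.213]
wrist_force: [0.2, -0.0, -0.1]
width: 0.0006
```

Run:
```python
from h import *
from bench import ctrl,imaging
import cv2
print(ctrl.observe()["joint_pos"])
plan((.620,.144,.19),74.5)
for n,o in(("side",(220,200)),("top",(200,180))):
    d=imaging.get_image(n)["pixels"][:,:,::-1]
    cv2.imwrite(f"pics/{n}1.png",cv2.resize(d[o[1]:o[1]+120,o[0]:o[0]+160],None,fx=4,fy=4,interpolation=2))
```

```text
[ 0.21500925  0.52183209 -0.76116267  1.61459737  0.3825198   1.16208478
  0.66474565]
shift [0.049  0.0008 0.0006] turn [-0.011 -0.019 -0.   ] curyaw 74.44 pos [0.6193 0.1434 0.239 ] F [ 0.2  -0.01 -0.1 ] w 0.0006 t 2.6
```

View pics/side1.png

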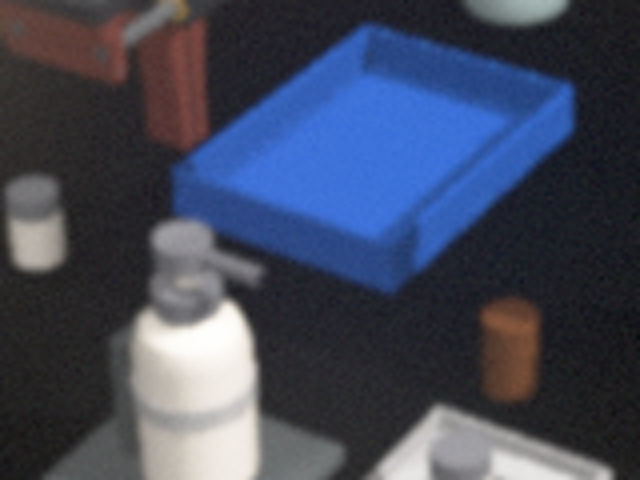

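View pics/top1.png

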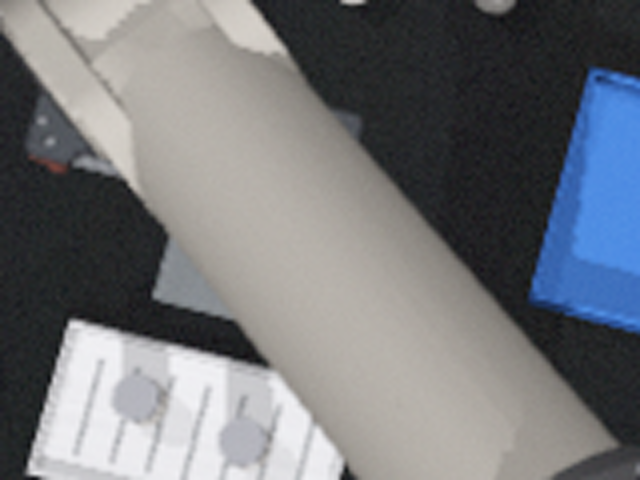

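Side view: the closed fingertips at crop (178,140) are directly above the cap at crop (183,238). Descending.

>>> play_rows([
  [[0.02, 0.001, 0.001], [0, 0, 0]],
  [[0.04, 0.001, 0.001], [0, 0, 0]],
  [[0.052, 0.001, 0.001], [0, 0, 0]],
  [[0.055, 0.001, 0.001], [0, 0, 0]],
  [[0.058, 0.001, 0.001], [0, 0, 0]],
  [[0.06, 0.001, 0.001], [0, 0, 0]],
  [[0.062, 0.001, 0.001], [0, 0, 0]],
  [[0.063, 0.001, 0.001], [0, 0, 0]],
  [[0.063, 0.001, 0.001], [0, 0, 0]],
])

```text
time: 3.82
tool_pos: [0.6209, 0.1432, 0.1768]
tool_rot: [0.215, 1.561, -0.214]
wrist_force: [-0.3, 0.6, 3.3]
width: 0.0005
```

>>> play_rows([
  [[0.002, 0, 0], [0, 0, 0]],
  [[0.004, 0, 0], [0, 0, 0]],
  [[0.006, 0, 0], [0, 0, 0]],
  [[0.0065, 0, 0], [0, 0, 0]],
  [[0.0065, 0, 0], [0, 0, 0]],
])

```text
time: 4.45
tool_pos: [0.6209, 0.1433, 0.1705]
tool_rot: [0.215, 1.56, -0.214]
wrist_force: [-1.8, -0.5, 5.5]
width: 0.0009
```

>>> play_rows([
  [[0.0007, 0, 0], [0, 0, 0]],
  [[0.0007, 0, 0], [0, 0, 0]],
])

```text
time: 4.7
tool_pos: [0.6209, 0.1433, 0.1704]
tool_rot: [0.214, 1.56, -0.214]
wrist_force: [-2.6, -1.3, 9.1]
width: 0.0007
```

Force rose to 9 N with no further travel, so the cap is at its stop. Retreating so it can spring back.

>>> play_rows([
  [[-0.004, 0, 0], [0, 0, 0]],
  [[-0.008, 0, 0], [0, 0, 0]],
  [[-0.012, 0, 0], [0, 0, 0]],
  [[-0.03, 0, 0], [0, 0, 0]],
  [[-0.07, 0, 0], [0, 0, 0]],
  [[-0.08, 0, 0], [0, 0, 0]],
  [[-0.08, 0, 0], [0, 0, 0]],
])

```text
time: 5.58
tool_pos: [0.6212, 0.1433, 0.2511]
tool_rot: [0.215, 1.559, -0.214]
wrist_force: [-0.1, -0.1, 0.2]
width: 0.0003
```

Run:
```python
from h import *
from bench import ctrl,imaging
import cv2
plan((.502,.2175,.16),74.5)
d=imaging.get_image("side")["pixels"][:,:,::-1]
cv2.imwrite(f"pics/side2.png",cv2.resize(d[240:390,220:400],None,fx=4,fy=4,interpolation=2))
```

```text
shift [ 0.091   0.0392 -0.135 ] turn [-0.026  0.013 -0.004] curyaw 74.34 pos [0.6212 0.1433 0.2511] F [-0.14 -0.05  0.18] w 0.0003 t 5.58
```

View pics/side2.png

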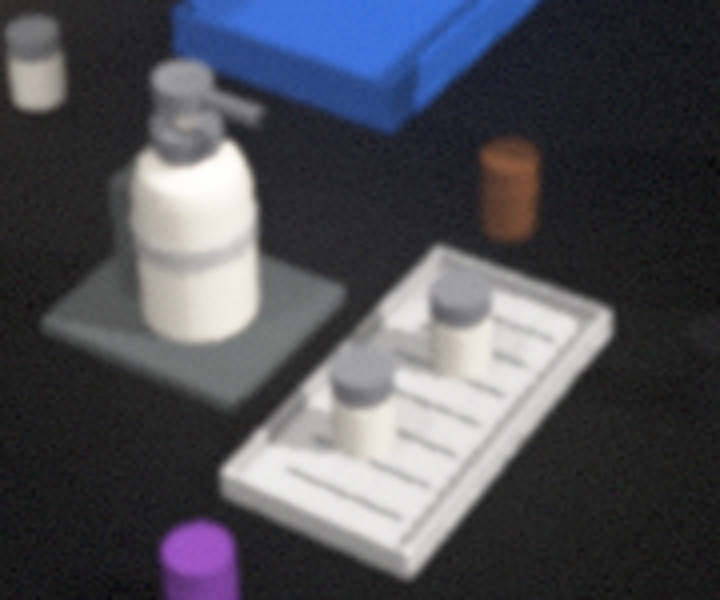

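The cap is back up, at the same pixels as before, crop (183,75). The pots are unmoved. Next is pot A.

>>> play_rows([
  [[0, 0.013, -0.045], [0, 0, 0]],
  [[0, 0.026, -0.09], [0, 0, 0]],
  [[0, 0.039, -0.135], [0, 0, 0]],
  [[0, 0.039, -0.135], [0, 0, 0]],
  [[0.04, 0.039, -0.135], [0, 0, 0]],
  [[0.08, 0.039, -0.135], [0, 0, 0]],
  [[0.11, 0.039, -0.135], [0, 0, 0]],
  [[0.13, 0.039, -0.135], [0, 0, 0]],
  [[0.13, 0.039, -0.135], [0, 0, 0]],
], jaw=0.06)

```text
time: 6.75
tool_pos: [0.5007, 0.216, 0.1184]
tool_rot: [0.213, 1.563, -0.217]
wrist_force: [-0.9, 0.7, 1.1]
width: 0.0598
```

Run:
```python
from h import *
from bench import ctrl,imaging
import cv2
plan((.502,.2175,.034),74.5)
d=imaging.get_image("side")["pixels"][:,:,::-1]
cv2.imwrite(f"pics/side3.png",cv2.resize(d[200:390,200:400],None,fx=3,fy=3,interpolation=2))
```

```text
shift [0.0844 0.002  0.0011] turn [-0.031 -0.027  0.024] curyaw 74.32 pos [0.5007 0.216  0.1184] F [-0.93  0.71  1.12] w 0.0598 t 6.75
```

View pics/side3.png

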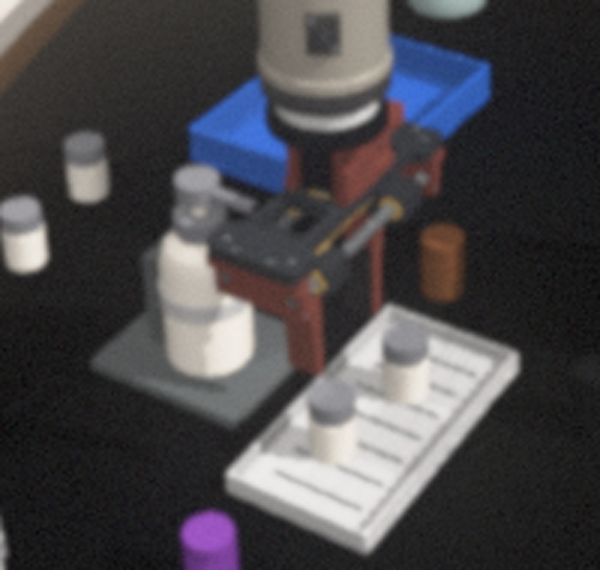

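Side view: the open gripper is above pot A at crop (333,420), clear of the spout. Descending.

>>> play_rows([
  [[0.02, 0.002, 0.001], [0, 0, 0]],
  [[0.035, 0.002, 0.001], [0, 0, 0]],
  [[0.05, 0.002, 0.001], [0, 0, 0]],
  [[0.065, 0.002, 0.001], [0, 0, 0]],
  [[0.075, 0.002, 0.001], [0, 0, 0]],
  [[0.084, 0.002, 0.001], [0, 0, 0]],
  [[0.084, 0.002, 0.001], [0, 0, 0]],
  [[0.084, 0.002, 0.001], [0, 0, 0]],
])

```text
time: 7.8
tool_pos: [0.503, 0.2185, 0.036]
tool_rot: [0.214, 1.561, -0.215]
wrist_force: [0.1, 0.1, 0.1]
width: 0.0599
```

Run:
```python
from h import *
from bench import ctrl,imaging
import cv2
plan((.502,.2175,.034),74.5)
d=imaging.get_image("side")["pixels"][:,:,::-1]
cv2.imwrite(f"pics/side4.png",cv2.resize(d[240:390,220:400],None,fx=4,fy=4,interpolation=2))
```

```text
shift [ 0.002  -0.0012 -0.0007] turn [-0.029 -0.006  0.005] curyaw 74.32 pos [0.503  0.2185 0.036 ] F [0.12 0.08 0.09] w 0.0599 t 7.8
```

View pics/side4.png

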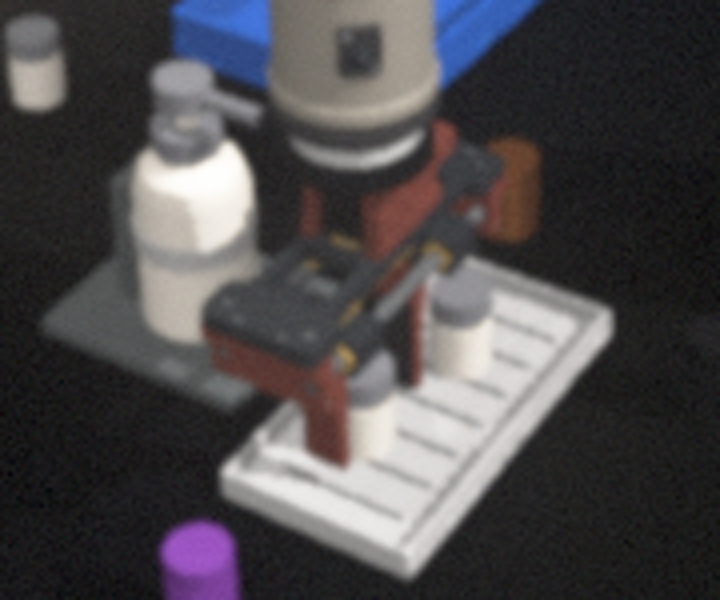

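The pot sits between the fingers at crop (370,410), and the other pot is clear. Closing, then lifting.

>>> play_rows([
  [[0.001, -0.001, 0], [0, 0, 0]],
  [[0.001, -0.001, 0], [0, 0, 0]],
  [[0.001, -0.001, 0], [0, 0, 0]],
  [[0.001, -0.001, 0], [0, 0, 0]],
  [[0.001, -0.001, 0], [0, 0, 0]],
  [[0.001, -0.001, 0], [0, 0, 0]],
], jaw=0.02, squeeze=12)

```text
time: 8.6
tool_pos: [0.5029, 0.2177, 0.0353]
tool_rot: [0.215, 1.56, -0.215]
wrist_force: [0.4, 0.8, 2.5]
width: 0.0332
```

>>> play_rows([
  [[-0.01, 0, 0], [0, 0, 0]],
  [[-0.025, 0, 0], [0, 0, 0]],
  [[-0.05, 0, 0], [0, 0, 0]],
  [[-0.075, 0, 0], [0, 0, 0]],
  [[-0.1, 0, 0], [0, 0, 0]],
  [[-0.12, 0, 0], [0, 0, 0]],
  [[-0.12, 0, 0], [0, 0, 0]],
])

```text
time: 9.48
tool_pos: [0.5039, 0.2182, 0.1571]
tool_rot: [0.216, 1.557, -0.214]
wrist_force: [-0.6, 0.1, -0.1]
width: 0.0334
```

Run:
```python
from h import *
from bench import ctrl,imaging
import cv2
bx=np.array([.6144,-.188]);a=np.radians(-16.4);uy=np.array([-np.sin(a),np.cos(a)]);ux=np.array([np.cos(a),np.sin(a)])
print(bx+.05*uy,bx-.05*uy)
plan((*(bx-.05*uy),.155),73.6)
d=imaging.get_image("side")["pixels"][:,:,::-1]
cv2.imwrite(f"pics/side5.png",cv2.resize(d[200:390,200:400],None,fx=3,fy=3,interpolation=2))
```

```text
[ 0.62851707 -0.1400343 ] [ 0.60028293 -0.2359657 ]
shift [ 0.0019 -0.4112  0.2157] turn [ 0.118  0.024 -0.016] curyaw 74.31 pos [0.5039 0.2182 0.1571] F [-0.65  0.1  -0.07] w 0.0334 t 9.47
```

View pics/side5.png

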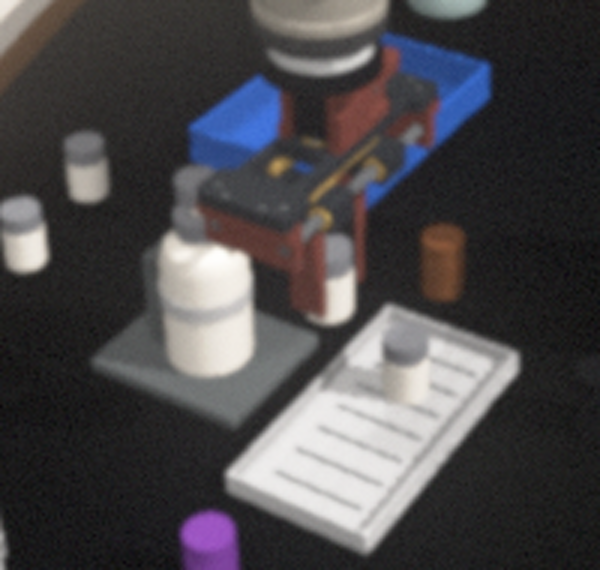

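Pot A is gripped (width 33 mm) and upright; pot B is undisturbed. Carrying pot A to the box at height.

>>> play_rows([
  [[0, -0.015, 0.008], [0, 0, 0]],
  [[0, -0.045, 0.024], [0, 0, 0]],
  [[0, -0.083, 0.043], [0, 0, 0]],
  [[0, -0.12, 0.063], [0, 0, 0]],
  [[0, -0.158, 0.083], [0.05, 0, 0]],
  [[0, -0.195, 0.102], [0.05, 0, 0]],
  [[0, -0.233, 0.122], [0.05, 0, 0]],
  [[0, -0.27, 0.142], [0.1, 0, 0]],
  [[0, -0.308, 0.161], [0.1, 0, 0]],
  [[0, -0.345, 0.181], [0.1, 0, 0]],
  [[0, -0.38, 0.199], [0.12, 0, 0]],
  [[0, -0.4, 0.21], [0.12, 0, 0]],
  [[0, -0.411, 0.216], [0.12, 0, 0]],
  [[0, -0.411, 0.216], [0.12, 0, 0]],
  [[0, -0.411, 0.216], [0.12, 0, 0]],
])

```text
time: 11.4
tool_pos: [0.6001, -0.2345, 0.1559]
tool_rot: [0.224, 1.558, -0.222]
wrist_force: [-0.3, 0.8, -1.3]
width: 0.033
```

Run:
```python
from h import *
plan((.6003,-.236,.0335),73.6)
```

```text
shift [ 0.1224 -0.0015  0.0006] turn [ 0.02   0.006 -0.011] curyaw 73.72 pos [ 0.6001 -0.2345  0.1559] F [-0.3   0.82 -1.31] w 0.033 t 11.4
```

>>> play_rows([
  [[0.02, -0.001, 0.001], [0, 0, 0]],
  [[0.045, -0.001, 0.001], [0, 0, 0]],
  [[0.07, -0.001, 0.001], [0, 0, 0]],
  [[0.09, -0.001, 0.001], [0, 0, 0]],
  [[0.105, -0.001, 0.001], [0, 0, 0]],
  [[0.113, -0.001, 0.001], [0, 0, 0]],
  [[0.117, -0.001, 0.001], [0, 0, 0]],
  [[0.119, -0.001, 0.001], [0, 0, 0]],
  [[0.12, -0.001, 0.001], [0, 0, 0]],
  [[0.12, -0.001, 0.001], [0, 0, 0]],
])

```text
time: 12.65
tool_pos: [0.6011, -0.2358, 0.0363]
tool_rot: [0.224, 1.558, -0.222]
wrist_force: [1.0, 0.5, -1.5]
width: 0.0335
```

Run:
```python
from h import *
from bench import ctrl,imaging
import cv2
plan((.6003,-.236,.0335),73.6)
d=imaging.get_image("side")["pixels"][:,:,::-1]
cv2.imwrite(f"pics/side6.png",cv2.resize(d[150:290,240:400],None,fx=5,fy=4,interpolation=2))
```

```text
shift [ 0.0028 -0.0004 -0.0007] turn [ 0.019  0.011 -0.01 ] curyaw 73.71 pos [ 0.6011 -0.2358  0.0363] F [ 1.    0.55 -1.53] w 0.0335 t 12.65
```

View pics/side6.png

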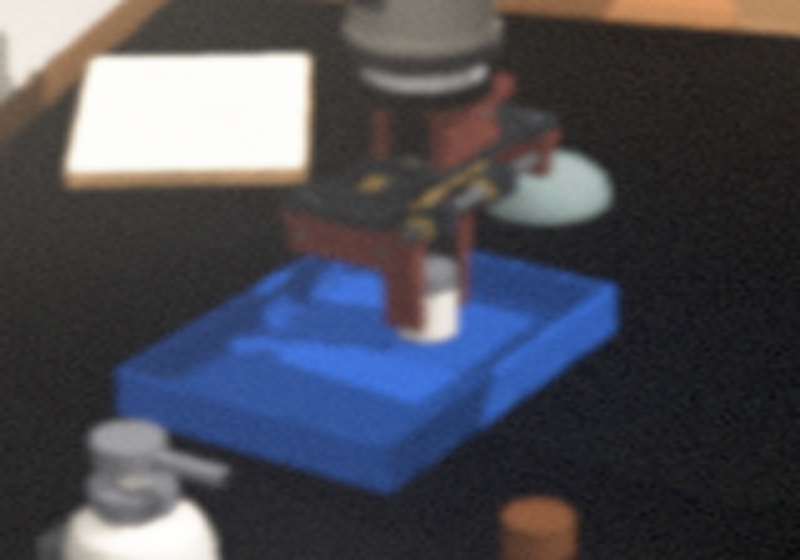

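The pot is about 3 mm above the box floor. The gripper clears the magnifier. Easing it down.

>>> play_rows([
  [[0.0015, 0, 0], [0, 0, 0]],
  [[0.0025, 0, 0], [0, 0, 0]],
  [[0.003, 0, 0], [0, 0, 0]],
  [[0.003, 0, 0], [0, 0, 0]],
])

```text
time: 13.2
tool_pos: [0.6011, -0.2357, 0.0334]
tool_rot: [0.224, 1.558, -0.222]
wrist_force: [-0.4, -0.6, 0.8]
width: 0.0331
```

>>> play_rows([
  [[0.0007, 0, 0], [0, 0, 0]],
  [[0.0007, 0, 0], [0, 0, 0]],
  [[0.0007, 0, 0], [0, 0, 0]],
])

```text
time: 13.58
tool_pos: [0.6011, -0.2357, 0.0333]
tool_rot: [0.223, 1.558, -0.223]
wrist_force: [-2.8, 0.7, 6.3]
width: 0.0335
```

Contact at 6 N. Releasing, then lifting straight up.

>>> play_rows([
  [[-0.0005, 0, 0], [0, 0, 0]],
  [[-0.0005, 0, 0], [0, 0, 0]],
  [[-0.0005, 0, 0], [0, 0, 0]],
  [[-0.0005, 0, 0], [0, 0, 0]],
  [[-0.01, 0, 0], [0, 0, 0]],
  [[-0.03, 0, 0], [0, 0, 0]],
  [[-0.06, 0, 0], [0, 0, 0]],
  [[-0.1, 0, 0], [0, 0, 0]],
  [[-0.12, 0, 0], [0, 0, 0]],
  [[-0.12, 0, 0], [0, 0, 0]],
], jaw=0.06)

```text
time: 14.82
tool_pos: [0.6019, -0.236, 0.1553]
tool_rot: [0.223, 1.554, -0.223]
wrist_force: [-0.6, 0.0, -0.1]
width: 0.06
```

Run:
```python
from h import *
from bench import ctrl,imaging
import cv2
plan((.4715,.1455,.153),74.5)
d=imaging.get_image("side")["pixels"][:,:,::-1]
cv2.imwrite(f"pics/side7.png",cv2.resize(d[180:390,200:400],None,fx=2.85,fy=2.85,interpolation=2))
```

```text
shift [ 0.0013  0.3296 -0.2322] turn [-0.132  0.046 -0.002] curyaw 73.71 pos [ 0.6019 -0.236   0.1553] F [-0.61  0.01 -0.08] w 0.06 t 14.82
```

View pics/side7.png

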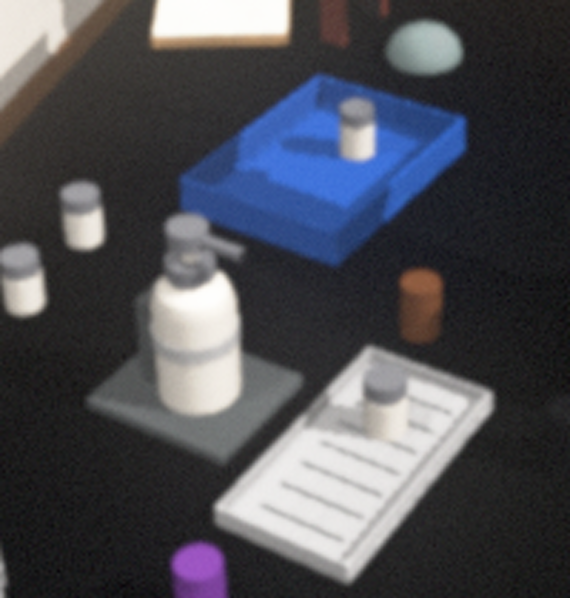

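Pot A stands upright in the box at crop (357,130). Next is pot B.

>>> play_rows([
  [[0, 0.035, -0.025], [0, 0, 0]],
  [[0, 0.075, -0.053], [0, 0, 0]],
  [[0, 0.115, -0.081], [-0.05, 0, 0]],
  [[0, 0.155, -0.109], [-0.05, 0, 0]],
  [[0, 0.195, -0.137], [-0.05, 0, 0]],
  [[0, 0.235, -0.166], [-0.1, 0, 0]],
  [[0, 0.275, -0.194], [-0.13, 0, 0]],
  [[0, 0.31, -0.218], [-0.13, 0.05, 0]],
  [[0, 0.33, -0.232], [-0.13, 0.05, 0]],
  [[0, 0.33, -0.232], [-0.13, 0.05, 0]],
  [[0.03, 0.33, -0.232], [-0.13, 0.05, 0]],
  [[0.045, 0.33, -0.232], [-0.13, 0.05, 0]],
  [[0.045, 0.33, -0.232], [-0.13, 0.05, 0]],
])

```text
time: 16.5
tool_pos: [0.4701, 0.1446, 0.1068]
tool_rot: [0.213, 1.567, -0.214]
wrist_force: [0.3, 0.1, -0.5]
width: 0.0604
```

Run:
```python
from h import *
plan((.4715,.1455,.0355),74.5)
```

```text
shift [0.0713 0.0013 0.0015] turn [-0.012 -0.058  0.014] curyaw 74.43 pos [0.4701 0.1446 0.1068] F [ 0.32  0.06 -0.47] w 0.0604 t 16.5
```

>>> play_rows([
  [[0.015, 0.001, 0.001], [0, -0.05, 0]],
  [[0.03, 0.001, 0.001], [0, -0.05, 0]],
  [[0.045, 0.001, 0.001], [0, -0.05, 0]],
  [[0.06, 0.001, 0.001], [0, -0.05, 0]],
  [[0.07, 0.001, 0.001], [0, -0.05, 0]],
  [[0.072, 0.001, 0.001], [0, -0.05, 0]],
  [[0.072, 0.001, 0.001], [0, -0.05, 0]],
])

```text
time: 17.38
tool_pos: [0.471, 0.1455, 0.0349]
tool_rot: [0.212, 1.561, -0.214]
wrist_force: [0.2, -1.0, -0.3]
width: 0.0601
```

Run:
```python
from h import *
from bench import ctrl,imaging
import cv2
plan((.4715,.1455,.0355),74.5)
d=imaging.get_image("side")["pixels"][:,:,::-1]
cv2.imwrite(f"pics/side8.png",cv2.resize(d[240:390,220:400],None,fx=4,fy=4,interpolation=2))
```

```text
shift [-0.0006  0.0001  0.0005] turn [-0.01  -0.007  0.013] curyaw 74.44 pos [0.471  0.1455 0.0349] F [ 0.2  -0.99 -0.3 ] w 0.0601 t 17.38
```

View pics/side8.png

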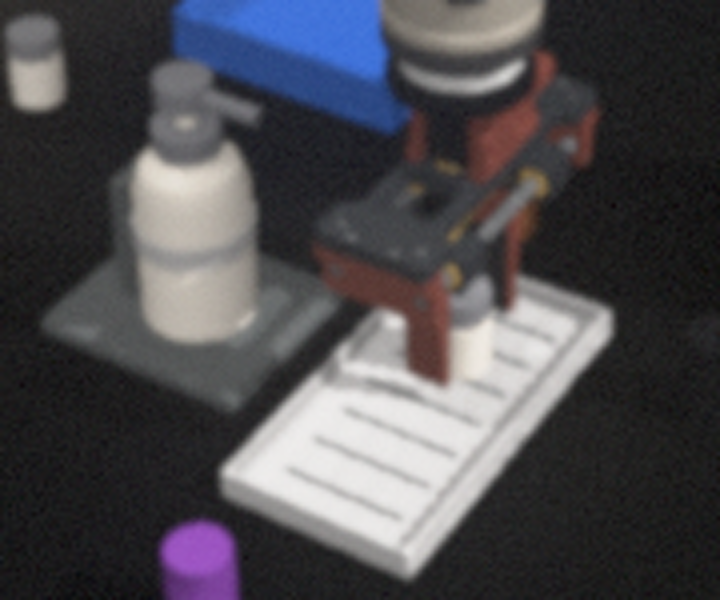

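Pot B is between the fingers at crop (470,335). Closing and lifting.

>>> play_rows([
  [[0, 0, 0], [0, 0, 0]],
  [[0, 0, 0], [0, 0, 0]],
  [[0, 0, 0], [0, 0, 0]],
  [[0, 0, 0], [0, 0, 0]],
  [[0, 0, 0], [0, 0, 0]],
  [[0, 0, 0], [0, 0, 0]],
], jaw=0.02)

```text
time: 18.18
tool_pos: [0.4714, 0.1456, 0.0353]
tool_rot: [0.213, 1.56, -0.214]
wrist_force: [-0.7, 0.0, 4.8]
width: 0.0332
```

>>> play_rows([
  [[-0.01, 0, 0], [0, 0, 0]],
  [[-0.025, 0, 0], [0, 0, 0]],
  [[-0.05, 0, 0], [0, 0, 0]],
  [[-0.075, 0, 0], [0, 0, 0]],
  [[-0.1, 0, 0], [0, 0, 0]],
  [[-0.12, 0, 0], [0, 0, 0]],
  [[-0.12, 0, 0], [0, 0, 0]],
])

```text
time: 19.05
tool_pos: [0.4723, 0.146, 0.1569]
tool_rot: [0.213, 1.557, -0.214]
wrist_force: [0.4, 0.4, -0.7]
width: 0.0334
```

Run:
```python
from h import *
plan((.6285,-.140,.155),73.6)
```

```text
shift [ 0.0025 -0.2335  0.2273] turn [ 0.135  0.027 -0.004] curyaw 74.41 pos [0.4723 0.146  0.1569] F [ 0.37  0.39 -0.72] w 0.0334 t 19.05
```

>>> play_rows([
  [[0, -0.012, 0.012], [0, 0, 0]],
  [[0, -0.036, 0.035], [0, 0, 0]],
  [[0, -0.062, 0.06], [0, 0, 0]],
  [[0, -0.088, 0.086], [0.05, 0, 0]],
  [[0, -0.115, 0.112], [0.1, 0, 0]],
  [[0, -0.142, 0.138], [0.13, 0, 0]],
  [[0, -0.168, 0.164], [0.13, 0, 0]],
  [[0, -0.195, 0.19], [0.13, 0, 0]],
  [[0, -0.218, 0.212], [0.13, 0, 0]],
  [[0, -0.23, 0.224], [0.13, 0, 0]],
  [[0, -0.234, 0.227], [0.13, 0, 0]],
  [[0, -0.234, 0.227], [0.13, 0, 0]],
  [[0.03, -0.234, 0.227], [0.13, 0, 0]],
  [[0.055, -0.234, 0.227], [0.13, 0, 0]],
  [[0.055, -0.234, 0.227], [0.13, 0, 0]],
])

```text
time: 20.92
tool_pos: [0.6265, -0.1389, 0.1009]
tool_rot: [0.223, 1.56, -0.222]
wrist_force: [0.5, 0.1, -1.0]
width: 0.0331
```

Run:
```python
from h import *
from bench import ctrl,imaging
import cv2
plan((.6285,-.140,.0335),73.6)
d=imaging.get_image("side")["pixels"][:,:,::-1]
cv2.imwrite(f"pics/side9.png",cv2.resize(d[150:290,240:400],None,fx=5,fy=4,interpolation=2))
```

```text
shift [ 0.0674 -0.0005  0.0023] turn [ 0.026 -0.011 -0.002] curyaw 73.76 pos [ 0.6265 -0.1389  0.1009] F [ 0.47  0.1  -0.98] w 0.0331 t 20.93
```

View pics/side9.png

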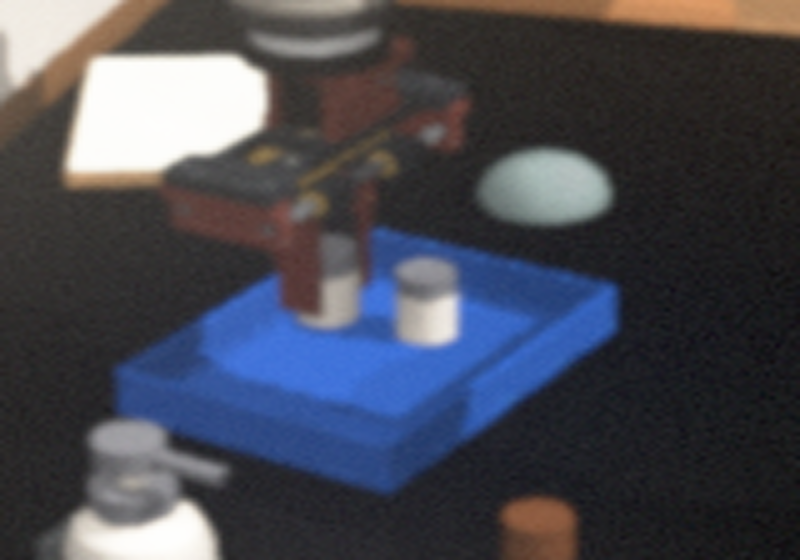

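Pot B is held above the box's near half, with pot A standing clear at crop (428,300). Lowering.

>>> play_rows([
  [[0.02, 0, 0.001], [0, 0, 0]],
  [[0.04, 0, 0.002], [0, 0, 0]],
  [[0.055, 0, 0.002], [0, 0, 0]],
  [[0.061, 0, 0.002], [0, 0, 0]],
  [[0.064, 0, 0.002], [0, 0, 0]],
  [[0.066, 0, 0.002], [0, 0, 0]],
  [[0.067, 0, 0.002], [0, 0, 0]],
  [[0.0675, 0, 0.002], [0, 0, 0]],
  [[0.0675, 0, 0.002], [0, 0, 0]],
])

```text
time: 22.1
tool_pos: [0.6298, -0.1397, 0.0351]
tool_rot: [0.223, 1.557, -0.222]
wrist_force: [0.3, 0.4, -1.4]
width: 0.0331
```

>>> play_rows([
  [[0.001, 0, 0], [0, 0, 0]],
  [[0.0018, 0, 0], [0, 0, 0]],
  [[0.0022, 0, 0], [0, 0, 0]],
  [[0.0022, 0, 0], [0, 0, 0]],
  [[0.0022, 0, 0], [0, 0, 0]],
])

```text
time: 22.72
tool_pos: [0.6299, -0.1397, 0.0334]
tool_rot: [0.223, 1.557, -0.223]
wrist_force: [-2.0, -0.6, 4.7]
width: 0.0332
```

Contact at 4.7 N. Releasing, lifting and moving clear.

>>> play_rows([
  [[-0.0005, 0, 0], [0, 0, 0]],
  [[-0.0005, 0, 0], [0, 0, 0]],
  [[-0.0005, 0, 0], [0, 0, 0]],
  [[-0.0005, 0, 0], [0, 0, 0]],
  [[-0.01, 0, 0], [0, 0, 0]],
  [[-0.03, 0, 0], [0, 0, 0]],
  [[-0.06, 0, 0], [0, 0, 0]],
  [[-0.1, 0, 0], [0, 0, 0]],
  [[-0.15, 0, 0], [0, 0, 0]],
  [[-0.2, 0, 0], [0, 0, 0]],
  [[-0.22, 0, 0], [0, 0, 0]],
  [[-0.22, 0, 0], [0, 0, 0]],
  [[-0.22, 0, 0], [0, 0, 0]],
], jaw=0.06)

```text
time: 24.35
tool_pos: [0.6284, -0.1398, 0.2516]
tool_rot: [0.223, 1.56, -0.223]
wrist_force: [0.1, 0.1, -0.3]
width: 0.0598
```

Run:
```python
from h import *
from bench import ctrl,imaging
import cv2
plan((.6285,-.140,.25),73.6)
for n in("side","top"):
    cv2.imwrite(f"pics/{n}10.png",imaging.get_image(n)["pixels"][:,:,::-1])
```

```text
shift [ 0.0016 -0.0001  0.0002] turn [ 0.022 -0.006  0.002] curyaw 73.73 pos [ 0.6284 -0.1398  0.2516] F [ 0.07  0.12 -0.3 ] w 0.0598 t 24.35
```

View pics/side10.png

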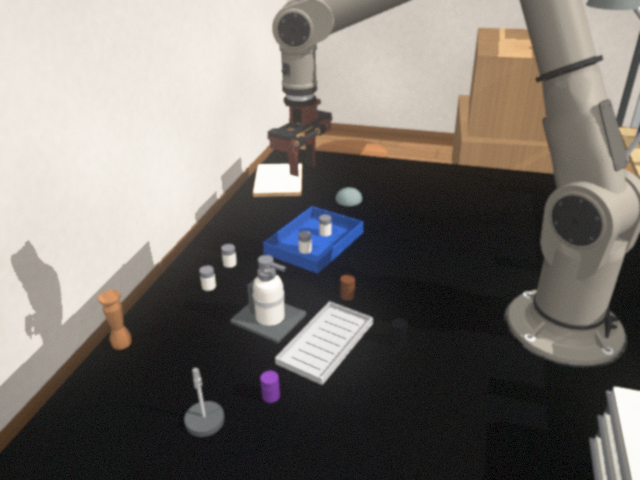

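View pics/top10.png

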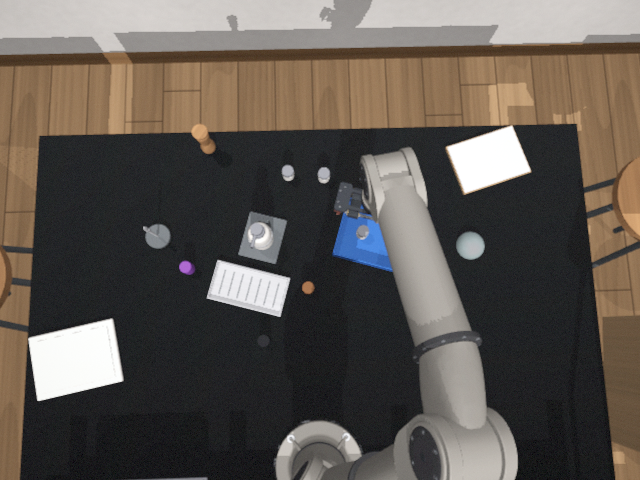

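Both pots stand upright in the box, at side pixels (305,242) and (325,226). The tray is empty, the pump cap is up, everything else is where it was, and the gripper is clear. Handing in.

```bash
python3 -c "
from bench import ctrl
print(ctrl.sign_off())"
```

```text
the job is handed in; nothing more can be done
None
```

The job is done and handed in at about 24 s of the 66 s allowed; `sign_off` gave no verdict.

- **Rinse:** With both pots still in the tray, I pressed the pump cap once with the closed fingertips. It went down about 10 mm to its stop, and the force peaked at about 9 N. I then let go, and a picture showed the cap back at its original height.
- **Pots:** I gripped each of the two tray pots, lifted it and carried it to the blue box. Each was set down on the floor with light contact (4.7 N and 6.3 N) and released.
- **Last checks:** The final side picture shows both pots upright in the box, which has not moved, and the tray empty. The spare pots, magnifier, clip stand and look-alikes are where they started. The gripper is clear, reading about 0 N. In the top picture the arm hides one pot and part of the box, so those were checked from the side view only. No check failed or disagreed.

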